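# Find the stamped herb crate and push it to the return line

### The job

One of the two small wooden herb crates belongs to the greengrocer and has a ring with a bar burnt into its underside. Tip both crates over, away from you, so that each lies on its far side with its underside facing you; then push the stamped one sideways, still lying like that, until it lies roughly square over the strip of brown tape with the tape under its middle. Only push with the fingers, lift nothing, leave the plain crate lying where it fell, and do not disturb the salt shaker, the mug or the jam jar.

Things in the scene. Friction and masses are not known exactly. Their poses are not given: they have to be found in the camera images.
- crate_stamped: empty slatted wooden crate, open-topped, 70 mm deep (x), 120 wide (y), 120 high (z), 0.15 to 0.32 kg, at first upright, x away from the robot. Origin: centre of underside. Tipped away it lies 70 mm high, z pointing away from the robot, x straight down, underside upright facing the robot. Ring with a bar, 52 mm across, burnt into its underside; else like the other.
- crate_plain: empty slatted wooden crate, open-topped, 70 mm deep (x), 120 wide (y), 120 high (z), 0.15 to 0.32 kg, at first upright, x away from the robot. Origin: centre of underside. Tipped away it lies 70 mm high, z pointing away from the robot, x straight down, underside upright facing the robot. Plain underside.
- crate_stamped_centre (a point): the centre of the stamped crate, 60 mm above its underside, on its axis; the crate weighs a little more towards its closed end. Pushed away from the robot near the top of its near side, either crate tips over its far lower edge instead of sliding, and past about 0.5 rad it falls over by itself
- crate_plain_centre (a point): the centre of the plain crate, 60 mm above its underside, on its axis
- tape_line: strip of brown paper tape stuck on the worktop between the crates, 320 mm long (its x, roughly straight away from the robot), 25 mm wide (its y), with no height to speak of; origin at its middle. Crates slide over it freely.
- salt_shaker: glass salt shaker, 44 mm wide, 90 mm high, standing behind the work; origin at the centre of its foot; leave it alone
- mug: white mug with dots, 92 mm wide with a handle, 107 mm high, standing at the right, behind the work; origin near the centre of its foot; leave it alone
- jam_jar: jam jar with a white lid, 70 mm wide, 99 mm high, standing at the left, behind the work; origin at the centre of its foot; leave it alone

How it is judged:
On the way, in this order (a step that is already met when the one before it is completed fails the run):
1. both crates lie tipped away from the robot, undersides facing it, the plain one about where it fell (angle between each of crate_stamped, crate_plain's own x axis and vertical above 2.9 rad and distance of crate_plain_centre from where it was at the start of the episode below 0.18 m), for 0.3 s.
2. the stamped crate lies over the tape, roughly square to it (angle between crate_stamped's own x axis and vertical above 2.9 rad and y of crate_stamped_centre in the frame of tape_line between -0.02 and 0.02 m and x of crate_stamped_centre in the frame of tape_line between -0.15 and 0.15 m and angle between the y axis of crate_stamped and the y axis of tape_line, either way round below 0.35 rad), for 0.2 s.
At the end, for the whole second after the job is handed in: Both crates lie on their far sides at rest; the stamped one has its centre within 20 mm of the tape's centre line and 150 mm of its middle, within 0.35 rad of square; the plain one's centre is at most 180 mm from where it began (tipping moves it about 100 mm) (all of step 2 and angle between crate_plain's own x axis and vertical above 2.9 rad and distance of crate_plain_centre from where it was at the start of the episode below 0.18 m and linear speed of each of crate_stamped, crate_plain below 0.02 m/s); the robot touches nothing.
It fails at once if a crate is lifted off the worktop (its centre above 95 mm; tipping raises it to 70 mm) (height (world z) of any of crate_stamped_centre, crate_plain_centre above 0.095 m).
It fails at once if the salt shaker, the mug or the jam jar is moved more than 25 mm or tipped (distance of any of salt_shaker, mug, jam_jar from where it was at the start of the episode above 0.025 m or angle between any of salt_shaker, mug, jam_jar's own z axis and vertical above 0.4 rad).
It also fails if it takes over 64 s, if anything falls off the work surface, if the arm or the gripper's body presses on something with over 40 N, if the wrist force passes 120 N, or if a joint passes its speed limit or range.

### The arm

A 6-joint arm with a two-finger parallel gripper is mounted at the origin on a cart in front of the work surface, level with it; the furniture and walls round the work are solid. World frame = base frame: x ahead of the robot, y to its left, z up, the work surface at z = 0. Lengths are in m, angles in rad, forces in N, time in s.
With the tool pointing down it reaches from about 0.3 to 0.775 m from the base axis. Payload 14.6 kg.
Tool frame: the origin (TCP) lies on the centre line of the jaws, within the pads' length; the fingertips stand 19 mm ahead of it and the grasp point (between the pads) is the TCP; y points along the fingers, x is the direction in which the jaws open and shut, and the axes are right-handed (so a half turn about y gives the same grasp; the last joint's range is limited). The gripper opens to 94 mm and grips with 3 to 60 N. Pads are 16 mm wide; open, the fingers measure 119 mm over their backs; the gripper's body (75 mm by 177 mm) begins 78 mm behind the grasp point.
Start: joints at [1.176, 0.3, 1.521, -0, 1.321, -0.067], TCP at [0.177, 0.521, 0.224] pointing down, gripper open.
Joint ranges: [-3.03, 3.03], [-0.79, 2.21], [0.23, 2.52], [-1.04, 4.18], [0, 3.07], [-2.55, 2.55]. Speed limits (rad/s): [2.22, 2.22, 2.57, 3.14, 3.14, 3.14].

### API

Orientations are given as [roll, pitch, yaw] about the fixed x, y, z axes, in that order (R = Rz(yaw) Ry(pitch) Rx(roll)).
In Python, from station import ctrl, optics gives the robot as it stands.
- The arm moves only by the tool jog_arm, never from a script. Its argument "targets" is a list of rows, each a list of 3 entries, a list of its own where there are three numbers: the finger opening in cm, from 0 to 9.4, then the shift along the tool's x, y, z in cm, then the turn about the tool's y in rad. A call has 1 to 10 rows; each row is the pose to reach, as a shift and turn from the pose commanded when the call began, along the tool's axes at that moment; what a row does not reach only later rows make up. A row lasts 1/10 s, in which the tool goes at most 50 mm and 8.59 degrees, less where a joint would pass 70% of its speed; a pose out of reach is approached as far as the arm can. A call with a gripper value outside its range is refused whole. The fingers move at their own pace and stop on an object; "grip_force" is the grip in N (left out, the last holds). Time passes only in rows, so rows that repeat a pose let the fingers close. It gives the time, the measured TCP pose, the force and the opening at its end, in the units of the state.
- ctrl.get_obs(): the state, without advancing time (a new reading comes with each control period).
- optics.camera(name): name is "scene" or "top" or "wrist"; returns a dict with "img" (384x512x3 uint8, red, green, blue), "range_z" (384x512 float32, m along the optical axis (not along the pixel's ray), 0 where there is no reading), "camera_matrix" (3x3 intrinsics, pixels), "world_to_cam" (4x4, takes a point from world to camera coordinates); the wrist camera has in their place "mount" (4x4, takes a point from camera to tool coordinates, whose origin is the TCP and whose axes are the tool frame's). Camera axes: x right, y up, looking along -z (the intrinsics and any distortion apply to the point x, -y, -z); pixel columns grow to the right and rows downward; lengths in m; the calibration is good to about 2 mm. The wrist camera is an equidistant fisheye: a pixel r from the principal point sees the ray r / f radians off the axis. A picture is of the moment at which its call begins: read the wrist's pose just before it.
- ctrl.hand_in(): hands the job in, once; it reports no verdict.
The state is a dict: "time_s": time; "qpos": joint angles; "joint_vel": joint speeds; "tau": joint torques, N m; "ee_pos": TCP position; "eef_rot": TCP orientation; "force": force on the tool from outside, world axes, zero at the start; "moment": the same for the moment, N m; "grip_width": finger opening in m.
Only numpy, scipy, OpenCV 4.12 (cv2) and the standard library are available. Lean on these libraries where they do the work, as an engineer would, in place of code of your own. Each camera call takes 0.05 s, during which the arm holds its last target. There are 200 camera calls.

## Working session

There is one attempt and no reset: what is moved stays moved. The work goes in short steps, Python scripts to look and compute and a tool call to move; the robot and the scene stay as the last step left them, time stands still between calls to the robot, and variables do not carry over. Pictures are saved under pics/ and viewed, about 8 in all and at most 12, crops included, and the job is handed in when it is done.

Besides the shell and the picture viewer there is one more tool, called in YAML: its name, and indented under it one key for each argument. jog_arm: Moves the arm, as the interface text tells. Its arguments: {"type":"object","properties":{"targets":{"type":"array","items":{"type":"array"}},"grip_force":{"type":"number"}},"required":["targets"]}

```bash
mkdir -p pics; cat > h.py <<'E'
import numpy as np, cv2
from station import ctrl, optics
from scipy.spatial.transform import Rotation as R
def cloud(c):
    K=c["camera_matrix"];d=c["range_z"];T=np.linalg.inv(c["world_to_cam"])
    v,u=np.mgrid[:d.shape[0],:d.shape[1]]
    P=np.stack([(u-K[0,2])/K[0,0]*d,-(v-K[1,2])/K[1,1]*d,-d],-1)
    W=P@T[:3,:3].T+T[:3,3]; W[d<=0]=np.nan
    return W
E
python3 - <<'E'
from h import *
o=ctrl.get_obs(); print({k:np.round(v,3) for k,v in o.items()})
ims=[]
for n in("scene","top"):
    c=optics.camera(n); ims.append(c["img"]); np.savez(f"{n}0.npz",**c)
    print(n,np.round(np.linalg.inv(c["world_to_cam"]),2).tolist())
im=cv2.resize(np.vstack(ims),None,fx=.78,fy=.78) if 0 else np.vstack(ims)
cv2.imwrite("pics/a.png",cv2.cvtColor(cv2.resize(np.hstack(ims),(800,300)),cv2.COLOR_RGB2BGR))
cv2.imwrite("pics/top.png",cv2.cvtColor(ims[1],cv2.COLOR_RGB2BGR))
print(R.from_euler('xyz',o["eef_rot"]).as_matrix().round(3))
E
```

```text
{'time_s': np.float64(0.0), 'qpos': array([ 1.176,  0.3  ,  1.522, -0.   ,  1.321, -0.067]), 'joint_vel': array([ 0.   ,  0.   ,  0.   , -0.001, -0.001, -0.   ]), 'tau': array([-1.0000e-03, -5.3181e+01, -3.5273e+01,  7.1000e-02,  2.4000e-02,
       -0.0000e+00]), 'ee_pos': array([0.177, 0.52 , 0.224]), 'eef_rot': array([-1.571e+00,  1.000e-03,  1.243e+00]), 'force': array([-0.381,  0.172, -0.53 ]), 'moment': array([-0.047,  0.059,  0.035]), 'grip_width': np.float64(0.094)}
scene [[0.66, 0.44, -0.61, -0.12], [-0.75, 0.37, -0.54, -0.58], [-0.01, 0.82, 0.57, 0.67], [0.0, 0.0, 0.0, 1.0]]
top [[0.01, 0.98, -0.19, 0.28], [-1.0, 0.01, 0.0, -0.01], [0.0, 0.19, 0.98, 1.4], [0.0, 0.0, 0.0, 1.0]]
[[ 0.322 -0.    -0.947]
 [ 0.947 -0.001  0.322]
 [-0.001 -1.     0.   ]]
```

View pics/a.png

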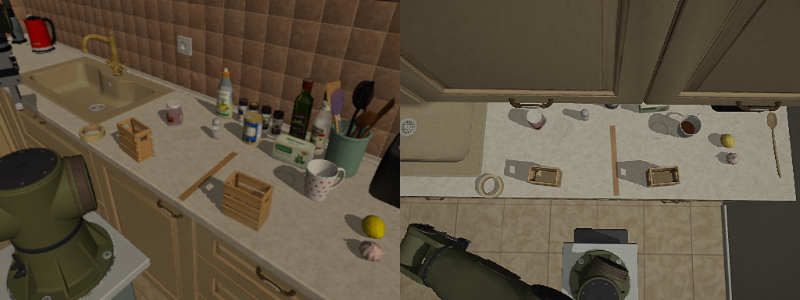

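View pics/top.png

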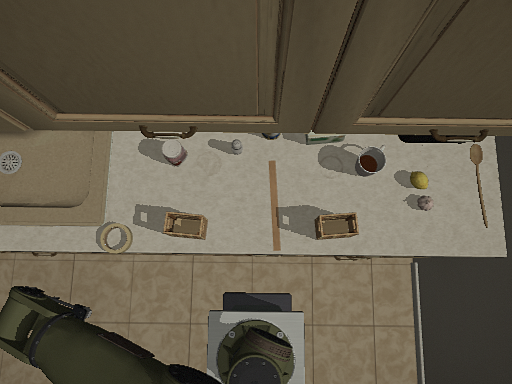

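The top view shows the left crate at about (185,225), the right one at (337,225), the tape from (271,162) to (277,250), the jar at (173,150), the shaker at (237,146) and the mug at (370,160). Next I measure these positions.

```bash
python3 - <<'E'
from h import *
c=dict(np.load("top0.npz"));W=cloud(c);img=c["img"]
z=W[...,2]
print("table z",np.nanmedian(z[180:200,120:260]))
for n,(u0,u1,v0,v1) in dict(L=(155,215,203,245),Rr=(305,365,203,245)).items():
    s=W[v0:v1,u0:u1]; m=s[...,2]>.1
    p=s[m][:,:2].astype(np.float32); r=cv2.minAreaRect(p); print(n,r,np.nanmax(s[...,2]),m.sum(),cv2.boxPoints(r).round(3).tolist())
hsv=cv2.cvtColor(img,cv2.COLOR_RGB2HSV)
for n,(u0,u1,v0,v1) in dict(shaker=(228,246,134,158),jar=(158,190,135,170),mug=(345,392,140,178)).items():
    s=W[v0:v1,u0:u1]; m=s[...,2]>.03; m&=s[...,2]<.15
    p=s[m]; print(n,p.min(0).round(3),p.max(0).round(3))
sub=hsv[155:255,262:285]; print(hsv[200,266:282].tolist())
m=(hsv[...,1]>80)&(hsv[...,0]<20); m[:155]=0;m[253:]=0;m[:,:262]=0;m[:,285:]=0
p=W[m][:,:2].astype(np.float32);p=p[~np.isnan(p).any(1)];r=cv2.minAreaRect(p);print("tape",r,len(p)); print(cv2.fitLine(p,cv2.DIST_L2,0,.01,.01).ravel())
E
```

```text
table z -0.00021114238277974984
L ((0.42597633600234985, 0.23512031137943268), (0.1202155128121376, 0.07023756951093674), 85.03732299804688) 0.12631285805679404 308 [[0.38600000739097595, 0.17800000309944153], [0.4560000002384186, 0.1720000058412552], [0.4659999907016754, 0.2919999957084656], [0.3959999978542328, 0.2980000078678131]]
Rr ((0.43054258823394775, -0.2594233453273773), (0.0702393427491188, 0.12115801125764847), 5.092979431152344) 0.12687136251351183 313 [[0.38999998569488525, -0.20200000703334808], [0.4009999930858612, -0.3230000138282776], [0.47099998593330383, -0.31700000166893005], [0.46000000834465027, -0.19599999487400055]]
shaker [0.685 0.056 0.031] [0.724 0.096 0.096]
jar [0.641 0.251 0.03 ] [0.713 0.328 0.105]
mug [ 0.604 -0.431  0.031] [ 0.707 -0.332  0.114]
[[23, 32, 160], [23, 33, 160], [23, 32, 158], [20, 35, 160], [18, 53, 150], [15, 130, 126], [16, 117, 133], [15, 111, 133], [15, 113, 133], [15, 112, 134], [16, 117, 133], [17, 93, 135], [25, 29, 156], [23, 36, 155], [20, 37, 153], [23, 37, 151]]
tape ((0.5109632015228271, -0.057994578033685684), (0.3179205656051636, 0.024182643741369247), 3.392162561416626) 596
[ 0.9981008   0.061602    0.5067408  -0.05813567]
```

```bash
cat >> h.py <<'E'
def shift(p,yaw,base=None,byaw=None):
    "tool shift cm and turn to reach p with tool yaw; base pose default current"
    o=ctrl.get_obs(); b=o["ee_pos"] if base is None else np.array(base); y0=o["eef_rot"][2] if byaw is None else byaw
    M=R.from_euler('xyz',[-np.pi/2,0,y0]).as_matrix()
    print(p,"->",(M.T@(np.array(p)-b)*100).round(1).tolist(), round(y0-yaw,3))
E
python3 - <<'E'
from h import *
for p in [(.345,.235,.224),(.345,.237,.115),(.39,.234,.115),(.45,.23,.115)]: shift(p,1.571-.085)
E
```

```text
(0.345, 0.235, 0.224) -> [-21.6, -0.0, -25.1] -0.243
(0.345, 0.237, 0.115) -> [-21.4, 10.9, -25.0] -0.243
(0.39, 0.234, 0.115) -> [-20.3, 10.9, -29.4] -0.243
(0.45, 0.23, 0.115) -> [-18.7, 10.9, -35.2] -0.243
```

jog_arm:
  targets:
    - [0,[-21.6,0,-25],-0.24]
    - [0,[-21.6,0,-25],-0.24]
    - [0,[-21.6,0,-25],-0.24]
    - [0,[-21.6,0,-25],-0.24]
    - [0,[-21.6,0,-25],-0.24]
    - [0,[-21.6,0,-25],-0.24]
    - [0,[-21.6,0,-25],-0.24]
    - [0,[-21.6,0,-25],-0.24]
    - [0,[-21.6,0,-25],-0.24]
    - [0,[-21.6,0,-25],-0.24]

```text
time_s: 1.1
ee_pos: [0.3438, 0.2363, 0.2243]
eef_rot: [-1.57, 0.0, 1.484]
force: [0.1, 0.7, -0.3]
grip_width: 0.0175
```

jog_arm:
  targets:
    - [0,[0,5,0],0]
    - [0,[0,10.9,0],0]
    - [0,[0,10.9,0],0]
    - [0,[0,10.9,-1.5],0]
    - [0,[0,10.9,-2.5],0]
    - [0,[0,10.9,-3.3],0]
    - [0,[0,10.9,-4.1],0]
    - [0,[0,10.9,-4.9],0]
    - [0,[0,10.9,-5.7],0]
    - [0,[0,10.9,-6.5],0]

```text
time_s: 2.1
ee_pos: [0.4097, 0.2299, 0.1156]
eef_rot: [-1.571, -0.0, 1.483]
force: [-0.6, 0.3, -0.2]
grip_width: 0.0005
```

jog_arm:
  targets:
    - [0,[0,0,-0.8],0]
    - [0,[0,0,-1.6],0]
    - [0,[0,0,-2.4],0]
    - [0,[0,0,-3.2],0]
    - [0,[0,0,-4.0],0]
    - [0,[0,0,-4.0],0]
    - [0,[0,0,-4.0],0]

```text
time_s: 2.8
ee_pos: [0.453, 0.2268, 0.1206]
eef_rot: [-1.582, -0.003, 1.483]
force: [-1.0, -9.2, 46.4]
grip_width: 0.0006
```

```bash
python3 - <<'E'
from h import *
ims=[optics.camera(n)["img"] for n in("scene","wrist")]
cv2.imwrite("pics/b.png",cv2.cvtColor(cv2.resize(np.hstack(ims),(800,300)),cv2.COLOR_RGB2BGR))
E
```

```text
(no output)
```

View pics/b.png

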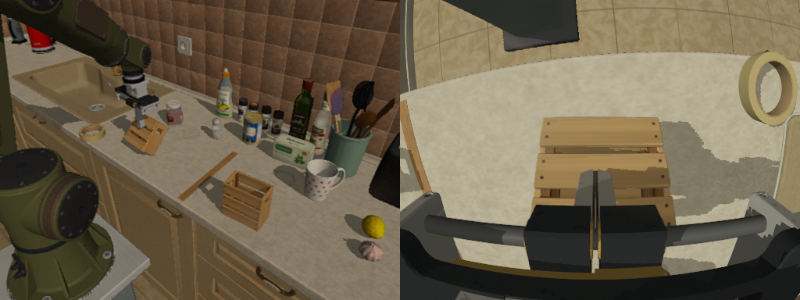

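The crate is tipped about 0.5 rad and its slats are rising under the fingertips (46 N upward). I'll raise the fingers while continuing forward.

jog_arm:
  targets:
    - [0,[0,-1.0,-0.3],0]
    - [0,[0,-1.8,-0.8],0]
    - [0,[0,-2.2,-1.4],0]
    - [0,[0,-2.2,-2.0],0]
    - [0,[0,-2.2,-2.6],0]

```text
time_s: 3.4
ee_pos: [0.4752, 0.2241, 0.1369]
eef_rot: [-1.57, 0.0, 1.483]
force: [0.7, -0.6, 0.3]
grip_width: 0.0003
```

```bash
python3 - <<'E'
from h import *
ims=[optics.camera(n)["img"] for n in("scene","wrist")]
cv2.imwrite("pics/c.png",cv2.cvtColor(cv2.resize(np.hstack(ims),(800,300)),cv2.COLOR_RGB2BGR))
E
```

```text
(no output)
```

View pics/c.png

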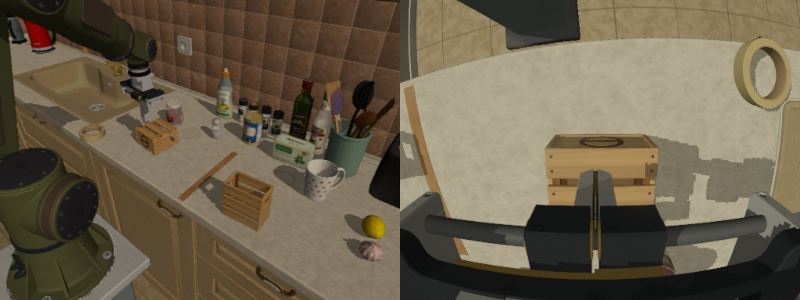

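The crate is down, and the wrist view shows the burnt ring on it at about (600,142), so the left crate is the stamped one. Now the right (plain) crate.

```bash
python3 - <<'E'
from h import *
shift((.475,.224,.224),1.658); shift((.34,-.267,.224),1.658)
E
```

```text
(0.475, 0.224, 0.224) -> [-0.0, -8.7, 0.0] -0.175
(0.34, -0.267, 0.224) -> [-50.1, -8.7, 9.1] -0.175
```

jog_arm:
  targets:
    - [0,[0,-4,0],0]
    - [0,[0,-8.7,0],0]
    - [0,[0,-8.7,0],0]
    - [0,[-50,-8.7,9],-0.175]
    - [0,[-50,-8.7,9],-0.175]
    - [0,[-50,-8.7,9],-0.175]
    - [0,[-50,-8.7,9],-0.175]
    - [0,[-50,-8.7,9],-0.175]
    - [0,[-50,-8.7,9],-0.175]
    - [0,[-50,-8.7,9],-0.175]

```text
time_s: 4.5
ee_pos: [0.3823, -0.1127, 0.2239]
eef_rot: [-1.57, -0.0, 1.658]
force: [1.0, 0.5, -0.3]
grip_width: 0.0003
```

jog_arm:
  targets:
    - [0,[0,0,0],0]
    - [0,[0,0,0],0]
    - [0,[0,0,0],0]
    - [0,[0,0,0],0]

```text
time_s: 4.9
ee_pos: [0.3837, -0.1099, 0.2242]
eef_rot: [-1.57, -0.0, 1.66]
force: [0.9, -0.1, -0.0]
grip_width: 0.0002
```

```bash
python3 - <<'E'
from h import *
print(ctrl.get_obs()["ee_pos"],ctrl.get_obs()["eef_rot"])
shift((.34,-.267,.224),1.658)
E
```

```text
[ 0.38373724 -0.10993204  0.22421633] [-1.57046265e+00 -2.74145502e-04  1.66033769e+00]
(0.34, -0.267, 0.224) -> [-15.3, 0.0, 5.8] 0.002
```

jog_arm:
  targets:
    - [0,[-15.3,0,5.8],0]
    - [0,[-15.3,0,5.8],0]
    - [0,[-15.3,0,5.8],0]
    - [0,[-15.3,0,5.8],0]
    - [0,[-15.3,0,5.8],0]
    - [0,[-15.3,5,5.8],0]
    - [0,[-15.3,9.9,5.8],0]
    - [0,[-15.3,9.9,5.8],0]
    - [0,[-15.3,9.9,4],0]
    - [0,[-15.3,9.9,2.5],0]

```text
time_s: 5.9
ee_pos: [0.3738, -0.2651, 0.1277]
eef_rot: [-1.572, 0.001, 1.659]
force: [-0.5, 0.0, 0.4]
grip_width: 0.0008
```

jog_arm:
  targets:
    - [0,[0,0,-0.8],0]
    - [0,[0,0,-1.6],0]
    - [0,[0,-0.1,-2.4],0]
    - [0,[0,-0.4,-3.2],0]
    - [0,[0,-0.8,-4.0],0]
    - [0,[0,-1.3,-4.8],0]
    - [0,[0,-1.8,-5.6],0]
    - [0,[0,-2.2,-6.4],0]
    - [0,[0,-2.2,-7.2],0]
    - [0,[0,-2.2,-8],0]

```text
time_s: 6.9
ee_pos: [0.4522, -0.2587, 0.1475]
eef_rot: [-1.571, 0.0, 1.658]
force: [-0.5, 0.7, -0.3]
grip_width: 0.0005
```

jog_arm:
  targets:
    - [0,[0,0,-0.7],0]
    - [0,[0,0,-1.4],0]
    - [0,[0,0,-2],0]
    - [0,[0,0,-2],0]

```text
time_s: 7.3
ee_pos: [0.472, -0.2569, 0.1473]
eef_rot: [-1.571, -0.0, 1.658]
force: [0.3, 0.6, -0.7]
grip_width: 0.0005
```

```bash
python3 - <<'E'
from h import *
ims=[optics.camera(n)["img"] for n in("scene","wrist")]
cv2.imwrite("pics/d.png",cv2.cvtColor(cv2.resize(np.hstack(ims),(800,300)),cv2.COLOR_RGB2BGR))
print(ctrl.get_obs()["force"])
E
```

```text
[ 0.2521255  -0.51056423  0.12401937]
```

View pics/d.png

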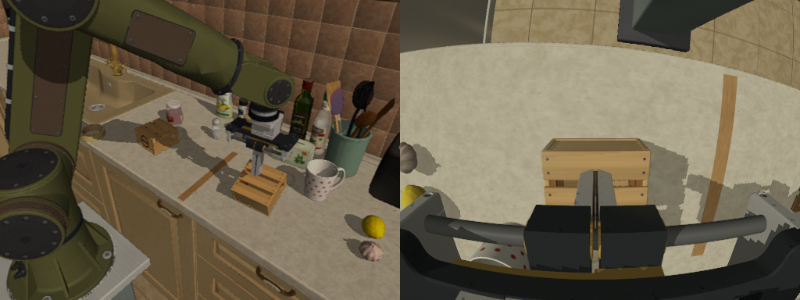

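Both crates lie tipped away, and the right one's underside at wrist (597,146) is plain. Next I measure the stamped crate.

```bash
cat > m.py <<'E'
from h import *
def meas(y0,y1):
    c=optics.camera("top");W=cloud(c);m=(W[...,2]>.055)&(W[...,2]<.085)&(W[...,0]>.36)&(W[...,0]<.63)&(W[...,1]>y0)&(W[...,1]<y1)
    n,l,s,_=cv2.connectedComponentsWithStats(cv2.morphologyEx(m.astype(np.uint8),cv2.MORPH_CLOSE,np.ones((5,5))))
    k=1+s[1:,4].argmax(); p=W[(l==k)&m][:,:2].astype(np.float32)
    r=cv2.minAreaRect(p); print(r,cv2.boxPoints(r).round(3).tolist()); return c
E
python3 - <<'E'
from m import *
meas(.1,.35); o=ctrl.get_obs();print(o["ee_pos"])
shift((.4,-.2,.224),1.2);shift((.47,-.257,.224),1.2)
E
```

```text
((0.5218133330345154, 0.2270078808069229), (0.12088464945554733, 0.1206667423248291), 85.08650207519531) [[0.4569999873638153, 0.1720000058412552], [0.5770000219345093, 0.16200000047683716], [0.5870000123977661, 0.28200000524520874], [0.46700000762939453, 0.2919999957084656]]
[ 0.47132607 -0.25700719  0.14737811]
(0.4, -0.2, 0.224) -> [6.3, -7.7, 6.6] 0.458
(0.47, -0.257, 0.224) -> [0.0, -7.7, 0.1] 0.458
```

```bash
python3 - <<'E'
from h import *
shift((.53,.345,.224),-.083)
E
```

```text
(0.53, 0.345, 0.224) -> [59.5, -7.7, -11.1] 1.741
```

jog_arm:
  targets:
    - [0,[0,-4,0],0]
    - [0,[0,-7.7,0],0]
    - [0,[0,-7.7,0],0]
    - [6,[30,-7.7,0],1.05]
    - [6,[30,-7.7,0],1.05]
    - [6,[30,-7.7,0],1.05]
    - [6,[30,-7.7,0],1.05]
    - [6,[30,-7.7,0],1.05]
    - [6,[30,-7.7,0],1.05]
    - [6,[30,-7.7,0],1.05]

```text
time_s: 8.45
ee_pos: [0.4445, 0.0438, 0.224]
eef_rot: [-1.571, 0.0, 0.696]
force: [-0.3, 0.1, -0.1]
grip_width: 0.0533
```

```bash
python3 - <<'E'
from h import *
shift((.53,.345,.224),-.083)
E
```

```text
(0.53, 0.345, 0.224) -> [25.9, 0.0, 17.6] 0.779
```

jog_arm:
  targets:
    - [6,[25.9,0,17.6],0.78]
    - [6,[25.9,0,17.6],0.78]
    - [6,[25.9,0,17.6],0.78]
    - [6,[25.9,0,17.6],0.78]
    - [6,[25.9,0,17.6],0.78]
    - [6,[25.9,0,17.6],0.78]
    - [6,[25.9,0,17.6],0.78]
    - [6,[25.9,0,17.6],0.78]
    - [6,[25.9,0,17.6],0.78]
    - [6,[25.9,0,17.6],0.78]

```text
time_s: 9.45
ee_pos: [0.53, 0.3423, 0.2243]
eef_rot: [-1.571, 0.0, -0.081]
force: [0.0, -0.6, 0.6]
grip_width: 0.0602
```

```bash
python3 - <<'E'
from h import *
print(ctrl.get_obs()["eef_rot"],ctrl.get_obs()["ee_pos"])
shift((.53,.345,.045),-.083)
E
```

```text
[-1.57114530e+00  2.71384101e-04 -8.06605742e-02] [0.52995948 0.34225047 0.22428065]
(0.53, 0.345, 0.045) -> [-0.0, 17.9, 0.3] 0.002
```

jog_arm:
  targets:
    - [6,[0,5,0.2],0]
    - [6,[0,10,0.2],0]
    - [6,[0,15,0.2],0]
    - [6,[0,17.9,0.2],0]
    - [6,[0,17.9,0.2],0]
    - [6,[0,17.9,-1.5],0]
    - [6,[0,17.9,-3],0]
    - [6,[0,17.9,-4],0]
    - [6,[0,17.9,-5],0]
    - [6,[0,17.9,-6],0]

```text
time_s: 10.45
ee_pos: [0.5256, 0.283, 0.0464]
eef_rot: [-1.57, -0.001, -0.08]
force: [0.5, 2.1, 1.1]
grip_width: 0.06
```

jog_arm:
  targets:
    - [6,[0,0,-1],0]
    - [6,[0,0,-2],0]
    - [6,[0,0,-3],0]
    - [6,[0,0,-4],0]
    - [6,[0,0,-5],0]
    - [6,[0,0,-6],0]
    - [6,[0,0,-7],0]
    - [6,[0,0,-8],0]
    - [6,[0,0,-9],0]
    - [6,[0,0,-10],0]

```text
time_s: 11.45
ee_pos: [0.5171, 0.183, 0.0454]
eef_rot: [-1.571, 0.0, -0.08]
force: [0.5, 1.3, 1.7]
grip_width: 0.0602
```

```bash
python3 - <<'E'
from m import *
c=meas(-.15,.35)
ims=[c["img"],optics.camera("wrist")["img"]]
cv2.imwrite("pics/e.png",cv2.cvtColor(cv2.resize(np.hstack(ims),(800,300)),cv2.COLOR_RGB2BGR))
print(ctrl.get_obs()["ee_pos"],ctrl.get_obs()["force"])
E
```

```text
((0.5118064880371094, 0.10239878296852112), (0.0981757789850235, 0.1204257532954216), 85.85072326660156) [[0.4480000138282776, 0.057999998331069946], [0.5680000185966492, 0.04899999871850014], [0.574999988079071, 0.1469999998807907], [0.45500001311302185, 0.15600000321865082]]
[0.51711632 0.18253029 0.0453528 ] [-0.04318899  1.2522299  -0.64383219]
```

View pics/e.png

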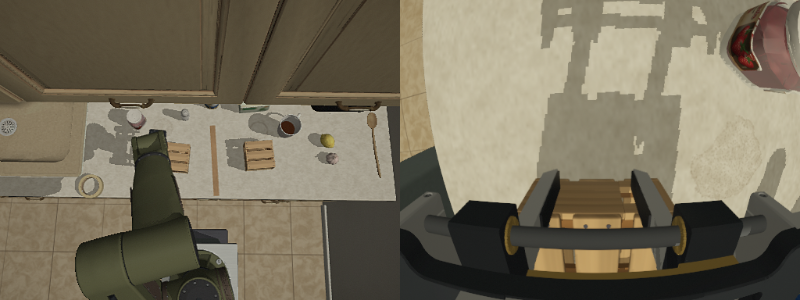

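The crate slides without turning: its leading edge is at y = 0.053, so its centre is at 0.113. That leaves about 17.2 cm to push.

jog_arm:
  targets:
    - [6,[0,0,-1],0]
    - [6,[0,0,-2],0]
    - [6,[0,0,-3],0]
    - [6,[0,0,-4],0]
    - [6,[0,0,-5],0]
    - [6,[0,0,-6],0]
    - [6,[0,0,-7],0]
    - [6,[0,0,-8],0]
    - [6,[0,0,-9],0]
    - [6,[0,0,-10],0]

```text
time_s: 12.55
ee_pos: [0.5092, 0.0833, 0.0455]
eef_rot: [-1.571, 0.0, -0.08]
force: [-0.3, 1.8, -0.2]
grip_width: 0.0598
```

jog_arm:
  targets:
    - [6,[0,0,-1],0]
    - [6,[0,0,-2],0]
    - [6,[0,0,-3],0]
    - [6,[0,0,-4],0]
    - [6,[0,0,-5],0]
    - [6,[0,0,-6],0]
    - [6,[0,0,-6.7],0]
    - [6,[0,0,-7.1],0]
    - [6,[0,0,-7.2],0]
    - [6,[0,0,-7.2],0]

```text
time_s: 13.55
ee_pos: [0.5035, 0.0124, 0.0455]
eef_rot: [-1.571, 0.0, -0.08]
force: [0.2, 0.7, -0.6]
grip_width: 0.0602
```

jog_arm:
  targets:
    - [6,[0,0,1],0]
    - [6,[0,0,4],0]
    - [6,[0,0,8],0]
    - [6,[0,-5,10],0]
    - [6,[0,-10,14],0]
    - [6,[0,-15,18],0]
    - [6,[0,-18,22],0]
    - [6,[0,-18,25],0]
    - [6,[0,-18,28],0]
    - [6,[0,-18,28],0]

```text
time_s: 14.55
ee_pos: [0.525, 0.2961, 0.2259]
eef_rot: [-1.57, -0.001, -0.076]
force: [-0.4, -0.4, 0.3]
grip_width: 0.0602
```

```bash
python3 - <<'E'
from m import *
c=meas(-.17,.1);meas(-.36,-.17)
s=optics.camera("scene")["img"]
W=cloud(c)
for n,(u0,u1,v0,v1) in dict(shaker=(228,246,134,158),jar=(158,190,135,170),mug=(345,392,140,178)).items():
    q=W[v0:v1,u0:u1]; m=(q[...,2]>.03)&(q[...,2]<.15); print(n,q[m].min(0).round(3),q[m].max(0).round(3))
cv2.imwrite("pics/f.png",cv2.cvtColor(cv2.resize(np.hstack([c["img"],s]),(800,300)),cv2.COLOR_RGB2BGR))
o=ctrl.get_obs();print(o["ee_pos"],o["time_s"],o["force"])
E
```

```text
((0.4994584619998932, -0.05718711018562317), (0.12019747495651245, 0.12189415097236633), 85.24142456054688) [[0.4339999854564667, -0.1120000034570694], [0.5550000071525574, -0.12200000137090683], [0.5649999976158142, -0.0020000000949949026], [0.4440000057220459, 0.00800000037997961]]
((0.5266777276992798, -0.25113826990127563), (0.1209801584482193, 0.1216859519481659), 5.347970008850098) [[0.460999995470047, -0.19599999487400055], [0.47200000286102295, -0.31700000166893005], [0.5929999947547913, -0.3059999942779541], [0.5809999704360962, -0.1850000023841858]]
shaker [0.686 0.056 0.03 ] [0.723 0.095 0.094]
jar [0.642 0.251 0.03 ] [0.714 0.32  0.108]
mug [ 0.604 -0.426  0.03 ] [ 0.702 -0.332  0.112]
[0.52539479 0.29162645 0.22496876] 14.7 [-0.36435728  0.35463871 -0.42166925]
```

View pics/f.png

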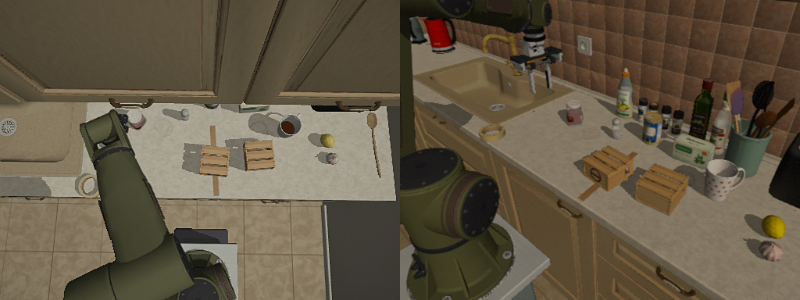

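The stamped crate lies over the tape, with the ring visible at scene (597,172). Its centre is about 1.5 mm off the tape line, so I hand the job in.

```bash
python3 -c "
from station import ctrl
print(ctrl.hand_in())"
```

```text
the job is handed in; nothing more can be done
None
```

I tipped both crates over, away from the robot. The left one carries the ring stamp, so I pushed it sideways with two fingers onto the tape and handed the job in.

- **Stamped crate:** in the last check its centre was about 1.5 mm from the tape's centre line and about 1 cm from its middle. It lay about 0.14 rad off square.
- **Plain crate:** it lies on its far side where it fell, its centre about 96 mm along x and 8 mm along y from where it began.
- **Other objects:** the shaker, mug and jar measured unmoved. The jar's and mug's outlines differed by 5–8 mm on one side only. The arm stood next to the jar in that view, and I put the rest down to depth noise.
- **Robot:** the arm was clear of everything at the end, at about 14.7 s.

While tipping the first crate, its slats rose under the fingertips and the tool measured about 46 N upward. That is under the 120 N wrist limit, and the load was on the fingers rather than the gripper's body. I cleared it by raising the fingers while pushing on.

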